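# Clear the test plate and hold the sprung probe arm on its stop

### The arm

A 6-joint arm with a two-finger parallel gripper is mounted at the origin on the work surface. World frame = base frame: x ahead of the robot, y to its left, z up, the work surface at z = 0. Lengths are in m, angles in degrees, forces in N, time in s.
With the tool pointing down it reaches from about 0.3 to 0.75 m from the base axis. Payload 8.5 kg.
Tool frame: the origin (TCP) lies on the mounting face of the last link; the fingertips stand 173 mm ahead of it and the grasp point (between the pads) lies 155 mm ahead of it (env.tips_ahead is the distance from the TCP to the fingertips, in m); z points along the fingers, x is the direction in which the jaws open and shut, and the axes are right-handed (so a half turn about z gives the same grasp; the last joint's range is limited). The gripper opens to 85 mm and grips with 20 to 120 N. Pads are 22 mm wide; open, the fingers measure 114 mm over their backs; the gripper's body (76 mm by 85 mm) begins 54 mm behind the grasp point. The pads swing forward as they close: fully open they stand 13 mm farther back than shut.
Start: joints at [58.539, 21.807, 74.336, -0, 83.858, -12.336], TCP at [0.18, 0.52, 0.405] pointing down, gripper open.
Joint ranges: [-178.18, 178.18], [-50.72, 133.34], [12.68, 142.11], [-81.47, 261.47], [9.98, 163.14], [-165.26, 165.26]. Speed limits (degrees/s): [136.94, 136.94, 180, 180, 180, 180].

### API

Orientations are given as a 3x3 rotation matrix whose columns are the frame's x, y, z axes.
In Python, from rig import env gives the robot as it stands. The module is installed in compiled form; this text tells all that it offers.
- The arm moves only by the tool step_arm, never from a script. Its argument "increments" is a list of rows, each an object of numbers: "x", "y", "z": the shift along the tool's x, y, z in cm; "wx", "wy", "wz": the turn, a rotation vector about the tool's x, y, z in rad; "gripper": the finger opening in cm, from 0 to 8.54. A call has 1 to 20 rows; each row shifts and turns the commanded pose from where the row before left it, along the tool's axes as they then stand; what a row does not reach is not made up. A row lasts 1/10 s, in which the tool goes at most 50 mm and 8.59 degrees, less where a joint would pass 70% of its speed; a pose out of reach is approached as far as the arm can. A call with a gripper value outside its range is refused whole. The fingers move at their own pace and stop on an object; "newtons" is the grip in N (left out, the last holds). Time passes only in rows, so rows that do not move let the fingers close. It gives the time, the measured TCP pose, the force and the opening at its end, in the units of the state.
- env.observe(): the state, without advancing time (a new reading comes with each control period).
- env.get_image(name): name is "side" or "top"; returns a dict with "color" (400x640x3 uint8, blue, green, red), "camera_matrix" (3x3 intrinsics, pixels), "rvec" (rotation vector, rad) and "tvec" (3), from world to camera coordinates, as OpenCV has them. Camera axes: x right, y down, z forward; pixel columns grow to the right and rows downward; lengths in m; the calibration is good to about 2 mm. A picture is of the moment at which its call begins. There is no depth.
- env.close_job(): hands the job in, once; it reports no verdict.
The state is a dict: "time_s": time; "q": joint angles; "qvel": joint speeds; "joint_efforts": joint torques, N m; "position": TCP position; "tool_rot": TCP orientation; "ft_force": force on the tool from outside, world axes, zero at the start; "wrist_torque": the same for the moment, N m; "grip_width": finger opening in m.
Only numpy, scipy, OpenCV 4.12 (cv2) and the standard library are available. Lean on these libraries where they do the work, as an engineer would, in place of code of your own. Each camera call takes 0.05 s, during which the arm holds its last target. There are 200 camera calls.

### The job

Pick up the scraper block and wipe the four brass chips off the dark test plate into the teal chip tray beside it, without touching the chips with the gripper; then stand the scraper back upright on the bench, clear of the fixture. Then take the probe arm with the gripper, swing it over the plate against its spring all the way to its stop, and finish while still holding it there: do not let go, it would spring back. Leave the bottle, the open enclosure and the screwdriver alone.

Things in the scene. Friction and masses are not known exactly. Their poses are not given: they have to be found in the camera images.
- fixture: Test fixture, fixed. Origin: on the bench under the centre of the dark test plate (x -65..65, y -90..85 mm, flat top 30 mm above the bench, no rim). Teal chip tray along its +y edge. Grey ledge, same height, at its +x side (x 65..145 mm) with the arm's pivot, a red stop pin (10 mm thick, 56 mm high, at (86, -68) mm) and a rest block (50 mm high, at (128, 0) mm).
- tray_center (a point): Centre of the chip tray's floor, 4 mm above the bench, at (0, 119) mm in the fixture frame. Inside 142 mm (fixture x) by 68 mm (fixture y); it begins right at the plate's edge. Its 4 mm walls are 22 mm high, lower than the plate, so chips pushed over the edge drop in.
- pivot_axis (a point): Point on the probe arm's upright pivot axis, 58 mm above the bench on top of the steel hub (26 mm in diameter), at (115, -60) mm in the fixture frame.
- probe_handle (a point): Centre of the probe arm's handle, 76 mm above the bench: an upright teal round post 14 mm in diameter, 48 mm tall (52 to 100 mm above the bench), at the end of the flat aluminium arm (16 mm wide, 40 to 52 mm above the bench), 110 mm from the pivot axis.
- probe_arm (a joint): Angle of the probe arm, rad. 0: at rest, pointing along fixture +y, handle at (115, 50) mm in the fixture frame. Grows counter-clockwise seen from above, the handle moving first towards fixture -x, then -y over the plate, to the rigid stop at 1.4. A spring drives it back to 0: about 2 N at the handle at rest, 6 N at the stop.
- scraper_center (a point): Centre of the scraper block, half-way up (32.5 mm above its underside): teal grip on a grey foot, loose, 0.18 kg, standing upright on the bench, z up. Foot 100 mm long (its x), 26 mm thick (its y), 22 mm tall; grip above it 74 mm long, 24 mm thick, up to 65 mm total height. Best pinched across its thickness.
- chip0: Brass chip, loose, round, 20 mm in diameter, 5 mm thick, 13 g, lying on the test plate. Origin: centre of its underside.
- chip1: Brass chip, loose, square, 18 by 18 mm, 5 mm thick, 13 g, lying on the test plate. Origin: centre of its underside.
- chip2: Brass chip, loose, round, 20 mm in diameter, 5 mm thick, 13 g, lying on the test plate. Origin: centre of its underside.
- chip3: Brass chip, loose, square, 18 by 18 mm, 5 mm thick, 13 g, lying on the test plate. Origin: centre of its underside.
- cleaner: Bystander: white bottle with a red cap, 48 mm in diameter, 110 mm tall, standing loose on the bench. Origin: centre of its underside. Leave alone.
- enclosure: Bystander: half-built instrument enclosure, an open white box 150 by 120 by 55 mm with a circuit board in it. Origin: centre of its underside. Leave alone.
- screwdriver: Bystander: screwdriver with an orange handle, 170 mm long, lying along its x. Leave alone.

How it is judged:
By the outcome, as a careful person would: the job done as asked, in the order asked, and still so for the second after the job is handed in, while the arm keeps its last pose, push and grip.
It also fails if it takes over 59 s, if anything falls off the work surface, if the arm or the gripper's body presses on something with over 40 N, if the wrist force passes 120 N, or if a joint passes its speed limit or range.

## Working session

There is one attempt and no reset: what is moved stays moved. The work goes in short steps, Python scripts to look and compute and a tool call to move; the robot and the scene stay as the last step left them, time stands still between calls to the robot, and variables do not carry over. Pictures are saved under pics/ and viewed, about 8 in all and at most 12, crops included, and the job is handed in when it is done.

Besides the shell and the picture viewer there is one more tool, called by a JSON object that holds its "fn" and its "kwargs". step_arm: Moves the arm, as the interface text tells. Its arguments: {"type":"object","properties":{"increments":{"type":"array"},"newtons":{"type":"number"}},"required":["increments"]}

```bash
mkdir -p pics
cat > h.py <<'E'
import numpy as np, cv2
from rig import env
def cam(n):
    d=env.get_image(n); return d
def ray(d,px,z):
    R=cv2.Rodrigues(np.array(d["rvec"],float))[0]; t=np.array(d["tvec"],float).ravel()
    K=np.array(d["camera_matrix"]); c=-R.T@t
    v=R.T@np.linalg.inv(K)@np.array([px[0],px[1],1.])
    return c+v*(z-c[2])/v[2]
def proj(d,P):
    return cv2.projectPoints(np.atleast_2d(np.array(P,float)),np.array(d["rvec"],float),np.array(d["tvec"],float),np.array(d["camera_matrix"],float),None)[0][:,0]
E
python3 - <<'E'
from h import *
for n in("top","side"):
    d=cam(n); cv2.imwrite(f"pics/{n}0.png",d["color"])
    R=cv2.Rodrigues(np.array(d["rvec"],float))[0]; print(n,-R.T@np.array(d["tvec"]).ravel(),np.round(R,2).tolist(),d["camera_matrix"])
s=env.observe();print(s["time_s"],np.round(s["tool_rot"],3),s["position"],s["grip_width"],s["ft_force"])
E
```

```text
top [0.42675561 0.06869749 1.00599934] [[-0.02, -1.0, -0.02], [-1.0, 0.02, -0.09], [0.1, 0.02, -1.0]] [[408.88458994   0.         324.50763505]
 [  0.         408.88458994 196.35855621]
 [  0.           0.           1.        ]]
side [ 0.43290436 -0.60327631  0.80253945] [[0.99, -0.16, -0.01], [-0.12, -0.71, -0.69], [0.1, 0.68, -0.72]] [[396.7280971    0.         314.71633291]
 [  0.         396.7280971  197.76837965]
 [  0.           0.           1.        ]]
0.1 [[ 0.328  0.945 -0.001]
 [ 0.945 -0.328 -0.001]
 [-0.001 -0.    -1.   ]] [0.18018833 0.51959842 0.40417945] 0.0854451967617776 [-0.21017963 -0.23417024  0.47207479]
```

View pics/top0.png

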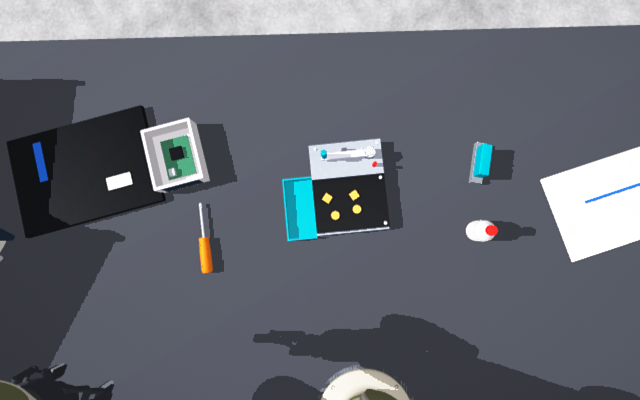

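View pics/side0.png

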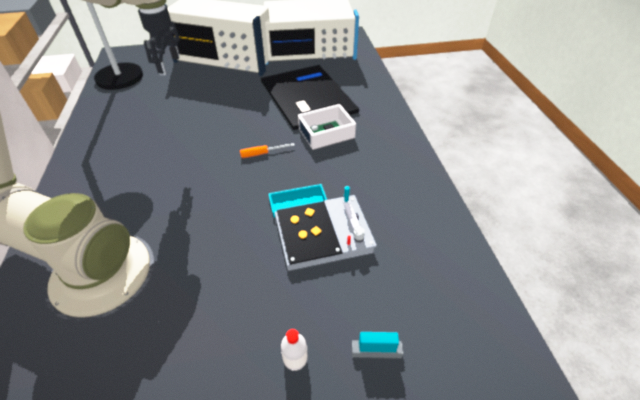

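```bash
cat > m.py <<'E'
from h import *
def blobs(img,kind,amin=4):
    h=cv2.cvtColor(img,cv2.COLOR_BGR2HSV)
    lo,hi={"teal":((85,120,70),(100,255,255)),"red":((0,160,110),(6,255,255)),"yel":((18,120,120),(32,255,255))}[kind]
    m=cv2.inRange(h,lo,hi)
    c,_=cv2.findContours(m,cv2.RETR_EXTERNAL,cv2.CHAIN_APPROX_NONE)
    out=[]
    n,l,st,ce=cv2.connectedComponentsWithStats(m)
    for i in range(1,n):
        if st[i,4]>=amin:
            p=np.argwhere(l==i)[:,::-1].astype(np.float32); out.append((st[i,4],ce[i],cv2.minAreaRect(p)))
    return out
E
python3 - <<'E'
from m import *
for n in("top","side"):
    d=cam(n)
    for k,z in(("teal",.065),("red",.056),("yel",.035)):
        for a,c,r in blobs(d["color"],k):
            print(n,k,a,np.round(c,1),"w",np.round(ray(d,c,z),4)[:2], "box",np.round([ray(d,p,z)[:2] for p in cv2.boxPoints(r)],3).tolist())
d=cam("top"); e=cam("side")
a=cv2.resize(d["color"][120:250,270:510],None,fx=3.3,fy=3.3,interpolation=cv2.INTER_CUBIC)
cv2.imwrite("pics/c1.png",a)
E
```

```text
top teal 521 [482.7 160.2] w [ 0.5936 -0.2841] box [[0.558, -0.259], [0.637, -0.274], [0.631, -0.31], [0.552, -0.294]]
top teal 43 [323.3 153.6] w [0.6171 0.0849] box [[0.626, 0.09], [0.626, 0.078], [0.607, 0.079], [0.607, 0.09]]
top teal 1915 [299.3 208.4] w [0.4899 0.1426] box [[0.56, 0.184], [0.566, 0.113], [0.421, 0.101], [0.416, 0.172]]
top red 13 [374.4 163.6] w [ 0.5926 -0.0345] box [[0.596, -0.031], [0.596, -0.038], [0.589, -0.038], [0.589, -0.031]]
top red 95 [491.4 229.9] w [ 0.4328 -0.2985] box [[0.444, -0.287], [0.444, -0.312], [0.423, -0.311], [0.424, -0.286]]
top yel 65 [353.8 194.7] w [0.5223 0.0144] box [[0.526, 0.027], [0.536, 0.012], [0.519, 0.002], [0.509, 0.017]]
top yel 68 [326.9 197.8] w [0.5161 0.0787] box [[0.514, 0.092], [0.53, 0.081], [0.519, 0.065], [0.503, 0.076]]
top yel 62 [356.3 208.8] w [0.4885 0.0093] box [[0.498, 0.019], [0.497, 0.0], [0.478, 0.001], [0.479, 0.02]]
top yel 63 [334.9 215. ] w [0.4747 0.0605] box [[0.484, 0.069], [0.484, 0.05], [0.465, 0.051], [0.465, 0.07]]
top yel 148 [202.4 254.7] w [0.3867 0.3758] box [[0.426, 0.385], [0.427, 0.374
[... 833 characters left out ...]
], [-0.707, 1.39]]
side yel 46 [39.7 75.8] w [-0.4062  0.9545] box [[-0.446, 0.965], [-0.375, 0.964], [-0.368, 0.943], [-0.439, 0.945]]
side yel 39 [253.8 148.5] w [0.3895 0.3628] box [[0.353, 0.362], [0.423, 0.372], [0.424, 0.363], [0.354, 0.353]]
side yel 64 [309.2 211.7] w [0.5175 0.0781] box [[0.503, 0.073], [0.513, 0.096], [0.532, 0.083], [0.522, 0.06]]
side yel 61 [294.4 218.9] w [0.4765 0.0603] box [[0.463, 0.062], [0.479, 0.078], [0.491, 0.057], [0.474, 0.042]]
side yel 73 [315.7 230.3] w [0.524  0.0139] box [[0.509, 0.016], [0.527, 0.033], [0.538, 0.011], [0.52, -0.005]]
side yel 65 [302.3 233.8] w [0.4898 0.0086] box [[0.476, 0.012], [0.493, 0.029], [0.505, 0.007], [0.488, -0.009]]
```

View pics/c1.png

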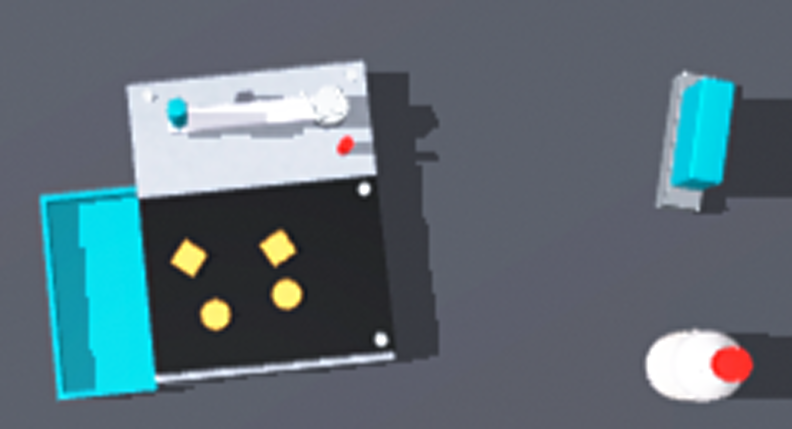

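Run:
```python
from m import *
d=cam("top"); e=cam("side")
a=cv2.resize(d["color"][130:195,460:510],None,fx=8,fy=8,interpolation=cv2.INTER_CUBIC)
b=cv2.resize(e["color"][320:370,340:415],None,fx=5,fy=5,interpolation=cv2.INTER_CUBIC)
o=np.zeros((520,790,3),np.uint8); o[:,:400]=a; o[:250,410:785]=b
cv2.imwrite("pics/c2.png",o)
P=np.array([[137,197],[377,176],[395,352],[156,376]])
W=np.array([ray(d,((x+.5)/3.3-.5+270,(y+.5)/3.3-.5+120),.03)[:2] for x,y in P])
F=np.array([[65,85],[65,-90],[-65,-90],[-65,85]])/1000
M=F-F.mean(0); C=W-W.mean(0)
th=np.arctan2((M[:,0]*C[:,1]-M[:,1]*C[:,0]).sum(),(M*C).sum()); R=np.array([[np.cos(th),-np.sin(th)],[np.sin(th),np.cos(th)]])
t=W.mean(0)-R@F.mean(0); print(W.round(4).tolist(),np.degrees(th),t, "res",(W-(F@R.T+t)).round(4).tolist())
for nm,p in(("handle",(.115,.05,.076)),("pin",(.086,-.068,.045)),("tray",(0,.119,.004)),("tw1",(.075,.157,.022)),("tw2",(-.075,.157,.022))):
    w=[*(R@p[:2]+t),p[2]]; print(nm,np.round(w,4),proj(d,w).round(1),proj(e,w).round(1))
for n,c in(("sq0",(353.8,194.7)),("sq1",(326.9,197.8)),("r0",(356.3,208.8)),("r1",(334.9,215.))):
    print(n,(R.T@(ray(d,c,.034)[:2]-t)).round(4))
```

```text
[[0.562, 0.1158], [0.5738, -0.0595], [0.4457, -0.0684], [0.4316, 0.104]] 4.377396583290672 [0.50307191 0.02546468] res [[0.0006, 0.0006], [-0.0009, -0.0002], [0.0006, 0.0009], [-0.0002, -0.0013]]
handle [0.6139 0.0841 0.076 ] [[323.5 154. ]] [[345.8 194.4]]
pin [ 0.594  -0.0358  0.045 ] [[374.4 163.8]] [[347.8 239.7]]
tray [0.494  0.1441 0.004 ] [[300.6 208.4]] [[297.5 202.7]]
tw1 [0.5659 0.1877 0.022 ] [[281.7 178.8]] [[320.5 184. ]]
tw2 [0.4163 0.1763 0.022 ] [[287.  240.5]] [[267.8 193.4]]
sq0 [ 0.0184 -0.0126]
sq1 [0.0172 0.052 ]
r0 [-0.0157 -0.0151]
r1 [-0.0255  0.037 ]
```

View pics/c2.png

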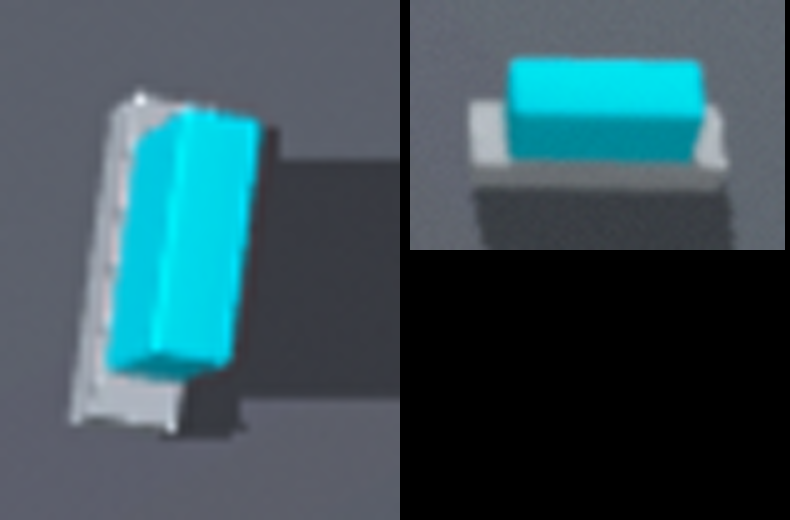

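```bash
cat >> h.py <<'E'
th=np.radians(4.377);RF=np.array([[np.cos(th),-np.sin(th)],[np.sin(th),np.cos(th)]]);TF=np.array([.50307,.02546])
def fx(x,y): return RF@[x/1000,y/1000]+TF
def go(xy,z,yaw):
    """tool increments: first turn wz, then shift in cm; z = grasp point height"""
    s=env.observe(); R=np.array(s["tool_rot"]); p=np.array(s["position"]); y0=np.degrees(np.arctan2(R[1,0],R[0,0]))
    w=np.radians((yaw-y0+90)%180-90); c,n=np.cos(np.radians(yaw)),np.sin(np.radians(yaw))
    if abs((y0+np.degrees(w)-yaw+180)%360-180)>90: c,n=-c,-n
    D=np.array([*xy,z+.155])-p
    print("t",s["time_s"],"pos",p.round(4),"yaw",y0.round(2),"tilt",R[:,2].round(4),"F",np.round(s["ft_force"],1),"grip",round(s["grip_width"],4))
    print("wz",round(-w,3),"then x,y,z cm",np.round(100*np.array([c*D[0]+n*D[1], n*D[0]-c*D[1], -D[2]]),2))
E
python3 - <<'E'
from h import *
d=cam("top"); e=cam("side")
A=[(187,108),(261,119),(232,361),(157,352)]; B=[(512,60),(702,62),(700,115),(507,113)]
W=np.array([ray(d,((x+.5)/8-.5+460,(y+.5)/8-.5+130),.065)[:2] for x,y in A])
V=np.array([ray(e,((x-410+.5)/5-.5+340,(y+.5)/5-.5+320),.065)[:2] for x,y in B])
print(W.round(4),W.mean(0)); print(V.round(4),V.mean(0))
for P,i in((W,((3,0),(2,1))),(V,((0,1),(3,2)))):
    for a,b in i: v=P[b]-P[a]; print(np.hypot(*v),np.degrees(np.arctan2(v[1],v[0])))
# foot bottom-left corner edges in top at z=.022: 
c=(W.mean(0)+V.mean(0))/2; print(c); go(c,.16,79.5)
E
```

```text
[[ 0.6341 -0.2868]
 [ 0.6303 -0.3079]
 [ 0.5596 -0.2956]
 [ 0.5627 -0.2743]] [ 0.59666961 -0.29116342]
[[ 0.5647 -0.2742]
 [ 0.6371 -0.2872]
 [ 0.63   -0.3074]
 [ 0.5578 -0.2945]] [ 0.59741719 -0.29083487]
0.07245973876568224 -9.932176531456385
0.07178505711671336 -9.879799803971373
0.07351527085388428 -10.145220143249093
0.07327166322264553 -10.100898793762141
[ 0.5970434  -0.29099915]
t 0.5 pos [0.1802 0.5196 0.4047] yaw 70.87 tilt [-1.e-04 -1.e-04 -1.e+00] F [0.6 0.  0.2] grip 0.085
wz -0.151 then x,y,z cm [-72.11  55.76   8.97]
```

{"fn": "step_arm", "kwargs": {"increments": [{"wz": -0.08},{"wz": -0.08},{"x": -3.3,"y": 2.5},{"x": -3.3,"y": 2.5},{"x": -3.3,"y": 2.5},{"x": -3.3,"y": 2.5},{"x": -3.3,"y": 2.5},{"x": -3.3,"y": 2.5},{"x": -3.3,"y": 2.5},{"x": -3.3,"y": 2.5},{"x": -3.3,"y": 2.5},{"x": -3.3,"y": 2.5},{"x": -3.3,"y": 2.5},{"x": -3.3,"y": 2.5},{"x": -3.3,"y": 2.5},{"x": -3.3,"y": 2.5},{"x": -3.3,"y": 2.5},{"x": -3.3,"y": 2.5},{"x": -3.3,"y": 2.5},{"x": -3.3,"y": 2.5}]}}

```text
invalid input at $.increments[0]: expected keys x, y, z, wx, wy, wz, gripper
```

{"fn": "step_arm", "kwargs": {"increments": [{"x": -3.3,"y": 2.5,"z": 1},{"x": -3.3,"y": 2.5,"z": 2},{"x": -3.3,"y": 2.5,"z": 2},{"x": -3.3,"y": 2.6,"z": 2},{"z": 2},{}]}}

```text
invalid input at $.increments[0]: expected keys x, y, z, wx, wy, wz, gripper
```

```bash
python3 -c "
from h import *
go((.597,-.291),.046,80)"
```

```text
t 0.5 pos [0.1802 0.5196 0.4047] yaw 70.87 tilt [-1.e-04 -1.e-04 -1.e+00] F [0.6 0.  0.2] grip 0.085
wz -0.159 then x,y,z cm [-72.59  55.12  20.37]
```

{"fn": "step_arm", "kwargs": {"increments": [{"x": 0,"y": 0,"z": 0,"wx": 0,"wy": 0,"wz": -0.08,"gripper": 8.5},{"x": 0,"y": 0,"z": 0,"wx": 0,"wy": 0,"wz": -0.08,"gripper": 8.5},{"x": -3.6,"y": 2.75,"z": 0,"wx": 0,"wy": 0,"wz": 0,"gripper": 8.5},{"x": -3.6,"y": 2.75,"z": 0,"wx": 0,"wy": 0,"wz": 0,"gripper": 8.5},{"x": -3.6,"y": 2.75,"z": 0,"wx": 0,"wy": 0,"wz": 0,"gripper": 8.5},{"x": -3.6,"y": 2.75,"z": 0,"wx": 0,"wy": 0,"wz": 0,"gripper": 8.5},{"x": -3.6,"y": 2.75,"z": 0,"wx": 0,"wy": 0,"wz": 0,"gripper": 8.5},{"x": -3.6,"y": 2.75,"z": 0,"wx": 0,"wy": 0,"wz": 0,"gripper": 8.5},{"x": -3.6,"y": 2.75,"z": 0,"wx": 0,"wy": 0,"wz": 0,"gripper": 8.5},{"x": -3.6,"y": 2.75,"z": 0,"wx": 0,"wy": 0,"wz": 0,"gripper": 8.5},{"x": -3.6,"y": 2.75,"z": 0,"wx": 0,"wy": 0,"wz": 0,"gripper": 8.5},{"x": -3.6,"y": 2.75,"z": 0,"wx": 0,"wy": 0,"wz": 0,"gripper": 8.5},{"x": -3.6,"y": 2.75,"z": 0,"wx": 0,"wy": 0,"wz": 0,"gripper": 8.5},{"x": -3.6,"y": 2.75,"z": 0,"wx": 0,"wy": 0,"wz": 0,"gripper": 8.5},{"x": -3.6,"y": 2.75,"z": 0,"wx": 0,"wy": 0,"wz": 0,"gripper": 8.5},{"x": -3.6,"y": 2.75,"z": 1,"wx": 0,"wy": 0,"wz": 0,"gripper": 8.5},{"x": -3.6,"y": 2.75,"z": 2,"wx": 0,"wy": 0,"wz": 0,"gripper": 8.5},{"x": -3.6,"y": 2.75,"z": 2,"wx": 0,"wy": 0,"wz": 0,"gripper": 8.5},{"x": -3.6,"y": 2.75,"z": 2,"wx": 0,"wy": 0,"wz": 0,"gripper": 8.5},{"x": -3.6,"y": 2.75,"z": 2,"wx": 0,"wy": 0,"wz": 0,"gripper": 8.5}]}}

```text
time_s: 2.5
position: [0.5563, -0.2061, 0.3139]
tool_rot: [[0.173, 0.985, 0.0], [0.985, -0.173, -0.0], [-0.0, 0.0, -1.0]]
ft_force: [0.8, -0.5, -1.1]
grip_width: 0.085
```

```bash
python3 -c "
from h import *
go((.597,-.291),.046,80)"
```

```text
t 2.5 pos [ 0.5563 -0.2061  0.3139] yaw 80.02 tilt [ 2.e-04 -1.e-04 -1.e+00] F [ 0.8 -0.5 -1.1] grip 0.085
wz 0.0 then x,y,z cm [-7.66  5.49 11.29]
```

{"fn": "step_arm", "kwargs": {"increments": [{"x": -3.85,"y": 2.75,"z": 0,"wx": 0,"wy": 0,"wz": 0,"gripper": 8.5},{"x": -3.85,"y": 2.75,"z": 0,"wx": 0,"wy": 0,"wz": 0,"gripper": 8.5},{"x": 0,"y": 0,"z": 4,"wx": 0,"wy": 0,"wz": 0,"gripper": 8.5},{"x": 0,"y": 0,"z": 4,"wx": 0,"wy": 0,"wz": 0,"gripper": 8.5},{"x": 0,"y": 0,"z": 2,"wx": 0,"wy": 0,"wz": 0,"gripper": 8.5},{"x": 0,"y": 0,"z": 1.3,"wx": 0,"wy": 0,"wz": 0,"gripper": 8.5},{"x": 0,"y": 0,"z": 0,"wx": 0,"wy": 0,"wz": 0,"gripper": 8.5},{"x": 0,"y": 0,"z": 0,"wx": 0,"wy": 0,"wz": 0,"gripper": 8.5}]}}

```text
time_s: 3.3
position: [0.5969, -0.2897, 0.2029]
tool_rot: [[0.173, 0.985, 0.002], [0.985, -0.173, -0.001], [-0.001, 0.002, -1.0]]
ft_force: [-0.1, -1.2, 0.5]
grip_width: 0.0851
```

```bash
python3 -c "
from h import *
go((.597,-.291),.046,80)
d=cam('top');e=cam('side')
a=cv2.resize(d['color'][120:220,440:540],None,fx=4,fy=4);b=cv2.resize(e['color'][280:380,320:420],None,fx=4,fy=4)
cv2.imwrite('pics/g1.png',np.hstack([a,b]))"
```

```text
t 3.3 pos [ 0.5969 -0.2897  0.2029] yaw 80.05 tilt [ 0.0015 -0.0011 -1.    ] F [-0.1 -1.2  0.5] grip 0.0851
wz 0.001 then x,y,z cm [-0.13  0.04  0.19]
```

View pics/g1.png

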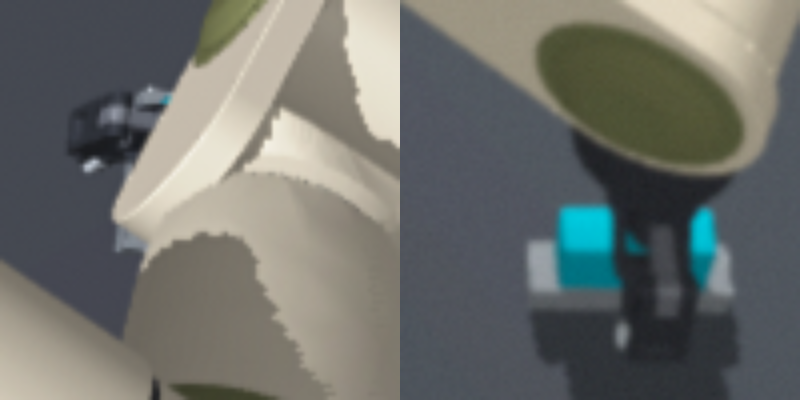

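{"fn": "step_arm", "kwargs": {"increments": [{"x": -0.1,"y": 0,"z": 0,"wx": 0,"wy": 0,"wz": 0,"gripper": 2},{"x": 0,"y": 0,"z": 0,"wx": 0,"wy": 0,"wz": 0,"gripper": 2},{"x": 0,"y": 0,"z": 0,"wx": 0,"wy": 0,"wz": 0,"gripper": 2},{"x": 0,"y": 0,"z": 0,"wx": 0,"wy": 0,"wz": 0,"gripper": 2},{"x": 0,"y": 0,"z": 0,"wx": 0,"wy": 0,"wz": 0,"gripper": 2},{"x": 0,"y": 0,"z": 0,"wx": 0,"wy": 0,"wz": 0,"gripper": 2},{"x": 0,"y": 0,"z": 0,"wx": 0,"wy": 0,"wz": 0,"gripper": 2},{"x": 0,"y": 0,"z": 0,"wx": 0,"wy": 0,"wz": 0,"gripper": 2}], "newtons": 60}}

```text
time_s: 4.2
position: [0.5964, -0.2906, 0.2019]
tool_rot: [[0.173, 0.985, 0.0], [0.985, -0.173, -0.0], [-0.0, 0.0, -1.0]]
ft_force: [-0.9, 0.3, 2.9]
grip_width: 0.0235
```

```bash
python3 -c "
from h import *
go((.597,-.291),.148,80)
go(fx(-3,-58),.148,94.38)"
```

```text
t 4.2 pos [ 0.5964 -0.2906  0.2019] yaw 80.04 tilt [ 2.e-04 -2.e-04 -1.e+00] F [-0.9  0.3  2.9] grip 0.0235
wz 0.001 then x,y,z cm [ -0.03   0.07 -10.11]
t 4.2 pos [ 0.5964 -0.2906  0.2019] yaw 80.04 tilt [ 2.e-04 -2.e-04 -1.e+00] F [-0.9  0.3  2.9] grip 0.0235
wz -0.25 then x,y,z cm [ 26.42  -7.19 -10.11]
```

{"fn": "step_arm", "kwargs": {"increments": [{"x": 0,"y": 0,"z": -2,"wx": 0,"wy": 0,"wz": 0,"gripper": 2},{"x": 0,"y": 0,"z": -3,"wx": 0,"wy": 0,"wz": 0,"gripper": 2},{"x": 0,"y": 0,"z": -3,"wx": 0,"wy": 0,"wz": 0,"gripper": 2},{"x": 0,"y": 0,"z": 0,"wx": 0,"wy": 0,"wz": -0.125,"gripper": 2},{"x": 0,"y": 0,"z": 0,"wx": 0,"wy": 0,"wz": -0.125,"gripper": 2},{"x": 3.3,"y": -0.9,"z": 0,"wx": 0,"wy": 0,"wz": 0,"gripper": 2},{"x": 3.3,"y": -0.9,"z": 0,"wx": 0,"wy": 0,"wz": 0,"gripper": 2},{"x": 3.3,"y": -0.9,"z": 0,"wx": 0,"wy": 0,"wz": 0,"gripper": 2},{"x": 3.3,"y": -0.9,"z": 0,"wx": 0,"wy": 0,"wz": 0,"gripper": 2},{"x": 3.3,"y": -0.9,"z": 0,"wx": 0,"wy": 0,"wz": 0,"gripper": 2},{"x": 3.3,"y": -0.9,"z": 0,"wx": 0,"wy": 0,"wz": 0,"gripper": 2},{"x": 3.3,"y": -0.9,"z": 0,"wx": 0,"wy": 0,"wz": 0,"gripper": 2},{"x": 3.3,"y": -0.9,"z": 0,"wx": 0,"wy": 0,"wz": 0,"gripper": 2},{"x": 0,"y": 0,"z": 0,"wx": 0,"wy": 0,"wz": 0,"gripper": 2},{"x": 0,"y": 0,"z": 2,"wx": 0,"wy": 0,"wz": 0,"gripper": 2},{"x": 0,"y": 0,"z": 1.5,"wx": 0,"wy": 0,"wz": 0,"gripper": 2},{"x": 0,"y": 0,"z": 0,"wx": 0,"wy": 0,"wz": 0,"gripper": 2},{"x": 0,"y": 0,"z": 0,"wx": 0,"wy": 0,"wz": 0,"gripper": 2}]}}

```text
time_s: 6.0
position: [0.5048, -0.0333, 0.2468]
tool_rot: [[-0.076, 0.997, -0.0], [0.997, 0.076, 0.0], [0.0, -0.0, -1.0]]
ft_force: [-0.1, 0.5, -0.9]
grip_width: 0.0235
```

```bash
python3 -c "
from h import *
go(fx(-3,-58),.078,94.38)
d=cam('top');e=cam('side')
a=cv2.resize(d['color'][120:260,270:420],None,fx=3,fy=3);b=cv2.resize(e['color'][150:290,250:370],None,fx=3,fy=3)
cv2.imwrite('pics/g2.png',np.hstack([a,b]))"
```

```text
t 6.0 pos [ 0.5048 -0.0333  0.2468] yaw 94.34 tilt [-2.e-04  0.e+00 -1.e+00] F [-0.1  0.5 -0.9] grip 0.0235
wz -0.001 then x,y,z cm [ 0.07 -0.02  1.38]
```

View pics/g2.png

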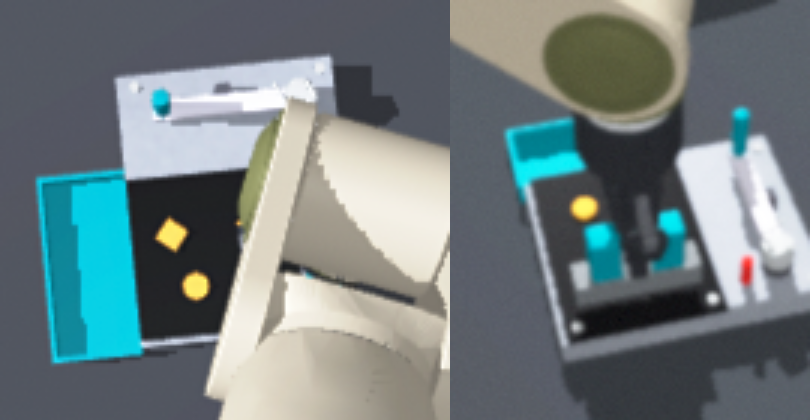

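{"fn": "step_arm", "kwargs": {"increments": [{"x": 0,"y": 0,"z": 0.7,"wx": 0,"wy": 0,"wz": 0,"gripper": 2},{"x": 0,"y": 0,"z": 0.7,"wx": 0,"wy": 0,"wz": 0,"gripper": 2},{"x": 0,"y": 0,"z": 0,"wx": 0,"wy": 0,"wz": 0,"gripper": 2},{"x": 0.5,"y": 0,"z": 0,"wx": 0,"wy": 0,"wz": 0,"gripper": 2},{"x": 0.8,"y": 0,"z": 0,"wx": 0,"wy": 0,"wz": 0,"gripper": 2},{"x": 0.8,"y": 0,"z": 0,"wx": 0,"wy": 0,"wz": 0,"gripper": 2},{"x": 0.8,"y": 0,"z": 0,"wx": 0,"wy": 0,"wz": 0,"gripper": 2},{"x": 0.8,"y": 0,"z": 0,"wx": 0,"wy": 0,"wz": 0,"gripper": 2}]}}

```text
time_s: 6.9
position: [0.5015, 0.005, 0.2328]
tool_rot: [[-0.077, 0.997, -0.0], [0.997, 0.077, 0.0], [0.0, -0.0, -1.0]]
ft_force: [-0.4, 0.4, -1.7]
grip_width: 0.0238
```

```bash
python3 -c "
from h import *
go(fx(-3,82),.078,94.38)"
```

```text
t 6.9 pos [0.5015 0.005  0.2328] yaw 94.39 tilt [-0.  0. -1.] F [-0.4  0.4 -1.7] grip 0.0238
wz 0.0 then x,y,z cm [ 1.022e+01  1.000e-02 -2.000e-02]
```

{"fn": "step_arm", "kwargs": {"increments": [{"x": 0.8,"y": 0,"z": 0,"wx": 0,"wy": 0,"wz": 0,"gripper": 2},{"x": 0.8,"y": 0,"z": 0,"wx": 0,"wy": 0,"wz": 0,"gripper": 2},{"x": 0.8,"y": 0,"z": 0,"wx": 0,"wy": 0,"wz": 0,"gripper": 2},{"x": 0.8,"y": 0,"z": 0,"wx": 0,"wy": 0,"wz": 0,"gripper": 2},{"x": 0.8,"y": 0,"z": 0,"wx": 0,"wy": 0,"wz": 0,"gripper": 2},{"x": 0.8,"y": 0,"z": 0,"wx": 0,"wy": 0,"wz": 0,"gripper": 2},{"x": 0.8,"y": 0,"z": 0,"wx": 0,"wy": 0,"wz": 0,"gripper": 2},{"x": 0.8,"y": 0,"z": 0,"wx": 0,"wy": 0,"wz": 0,"gripper": 2},{"x": 0.8,"y": 0,"z": 0,"wx": 0,"wy": 0,"wz": 0,"gripper": 2},{"x": 0.8,"y": 0,"z": 0,"wx": 0,"wy": 0,"wz": 0,"gripper": 2},{"x": 0.8,"y": 0,"z": 0,"wx": 0,"wy": 0,"wz": 0,"gripper": 2},{"x": 0.8,"y": 0,"z": 0,"wx": 0,"wy": 0,"wz": 0,"gripper": 2},{"x": 0.8,"y": 0,"z": 0,"wx": 0,"wy": 0,"wz": 0,"gripper": 2},{"x": 0,"y": 0,"z": 0,"wx": 0,"wy": 0,"wz": 0,"gripper": 2},{"x": 0,"y": 0,"z": 0,"wx": 0,"wy": 0,"wz": 0,"gripper": 2}]}}

```text
time_s: 8.4
position: [0.4937, 0.1079, 0.2327]
tool_rot: [[-0.077, 0.997, -0.0], [0.997, 0.077, -0.0], [-0.0, -0.0, -1.0]]
ft_force: [1.0, -0.5, -1.7]
grip_width: 0.0236
```

```bash
python3 -c "
from h import *
go(fx(-3,85),.078,94.38)
d=cam('top');e=cam('side')
a=cv2.resize(d['color'][120:260,270:420],None,fx=3,fy=3);b=cv2.resize(e['color'][150:290,250:370],None,fx=3,fy=3)
cv2.imwrite('pics/g3.png',np.hstack([a,b]))"
```

```text
t 8.4 pos [0.4937 0.1079 0.2327] yaw 94.39 tilt [-0.e+00 -1.e-04 -1.e+00] F [ 1.  -0.5 -1.7] grip 0.0236
wz 0.0 then x,y,z cm [ 0.21  0.   -0.03]
```

View pics/g3.png

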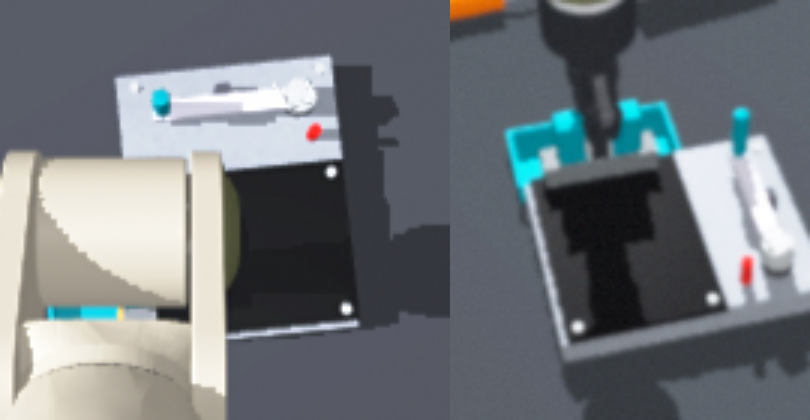

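```bash
python3 -c "
from h import *
go((.596,-.2906),.048,94.38)"
```

```text
t 8.5 pos [0.4938 0.1076 0.2327] yaw 94.35 tilt [-0.e+00 -1.e-04 -1.e+00] F [ 0.6  0.4 -2.6] grip 0.023
wz -0.0 then x,y,z cm [-40.48   7.15   2.97]
```

{"fn": "step_arm", "kwargs": {"increments": [{"x": 0,"y": 0,"z": -2.5,"wx": 0,"wy": 0,"wz": 0,"gripper": 2},{"x": 0,"y": 0,"z": -2.5,"wx": 0,"wy": 0,"wz": 0,"gripper": 2},{"x": -3.68,"y": 0.65,"z": 0,"wx": 0,"wy": 0,"wz": 0,"gripper": 2},{"x": -3.68,"y": 0.65,"z": 0,"wx": 0,"wy": 0,"wz": 0,"gripper": 2},{"x": -3.68,"y": 0.65,"z": 0,"wx": 0,"wy": 0,"wz": 0,"gripper": 2},{"x": -3.68,"y": 0.65,"z": 0,"wx": 0,"wy": 0,"wz": 0,"gripper": 2},{"x": -3.68,"y": 0.65,"z": 0,"wx": 0,"wy": 0,"wz": 0,"gripper": 2},{"x": -3.68,"y": 0.65,"z": 0,"wx": 0,"wy": 0,"wz": 0,"gripper": 2},{"x": -3.68,"y": 0.65,"z": 0,"wx": 0,"wy": 0,"wz": 0,"gripper": 2},{"x": -3.68,"y": 0.65,"z": 0,"wx": 0,"wy": 0,"wz": 0,"gripper": 2},{"x": -3.68,"y": 0.65,"z": 0,"wx": 0,"wy": 0,"wz": 0,"gripper": 2},{"x": -3.68,"y": 0.65,"z": 0,"wx": 0,"wy": 0,"wz": 0,"gripper": 2},{"x": -3.68,"y": 0.65,"z": 0,"wx": 0,"wy": 0,"wz": 0,"gripper": 2},{"x": 0,"y": 0,"z": 3,"wx": 0,"wy": 0,"wz": 0,"gripper": 2},{"x": 0,"y": 0,"z": 2.5,"wx": 0,"wy": 0,"wz": 0,"gripper": 2},{"x": 0,"y": 0,"z": 1,"wx": 0,"wy": 0,"wz": 0,"gripper": 2},{"x": 0,"y": 0,"z": 0.6,"wx": 0,"wy": 0,"wz": 0,"gripper": 2},{"x": 0,"y": 0,"z": 0,"wx": 0,"wy": 0,"wz": 0,"gripper": 2},{"x": 0,"y": 0,"z": 0,"wx": 0,"wy": 0,"wz": 0,"gripper": 2}]}}

```text
time_s: 10.4
position: [0.5961, -0.2904, 0.213]
tool_rot: [[-0.076, 0.997, 0.002], [0.997, 0.076, -0.001], [-0.001, 0.002, -1.0]]
ft_force: [0.2, -0.1, -1.5]
grip_width: 0.023
```

Run:
```python
from m import *
go((.596,-.2906),.047,94.38)
d=cam('top');e=cam('side')
for n,d in(("top",d),("side",e)):
    for a,c,r in blobs(d["color"],"yel"): 
        w=ray(d,c,.009); f=RF.T@(w[:2]-TF)*1000
        if -100<f[0]<100 and -120<f[1]<200: print(n,a,c.round(1),f.round(1))
```

```text
t 10.4 pos [ 0.5961 -0.2904  0.213 ] yaw 94.38 tilt [ 0.0016 -0.0012 -1.    ] F [ 0.2 -0.1 -1.5] grip 0.023
wz -0.0 then x,y,z cm [-0.02 -0.01  1.1 ]
top 45 [303.7 198.2] [ 24.  108.9]
top 78 [309.6 212.1] [-11.4  97.6]
top 13 [310.2 223.9] [-40.2  98.8]
```

{"fn": "step_arm", "kwargs": {"increments": [{"x": 0,"y": 0,"z": 0.7,"wx": 0,"wy": 0,"wz": 0,"gripper": 2},{"x": 0,"y": 0,"z": 0.35,"wx": 0,"wy": 0,"wz": 0,"gripper": 2},{"x": 0,"y": 0,"z": 0,"wx": 0,"wy": 0,"wz": 0,"gripper": 2},{"x": 0,"y": 0,"z": 0,"wx": 0,"wy": 0,"wz": 0,"gripper": 2}]}}

```text
time_s: 10.9
position: [0.5958, -0.2903, 0.2019]
tool_rot: [[-0.076, 0.997, 0.0], [0.997, 0.076, -0.0], [-0.0, 0.0, -1.0]]
ft_force: [-2.6, 0.5, 5.0]
grip_width: 0.0235
```

Seated (5 N up). Release and rise.

{"fn": "step_arm", "kwargs": {"increments": [{"x": 0,"y": 0,"z": 0,"wx": 0,"wy": 0,"wz": 0,"gripper": 5},{"x": 0,"y": 0,"z": 0,"wx": 0,"wy": 0,"wz": 0,"gripper": 7},{"x": 0,"y": 0,"z": 0,"wx": 0,"wy": 0,"wz": 0,"gripper": 7},{"x": 0,"y": 0,"z": 0,"wx": 0,"wy": 0,"wz": 0,"gripper": 7},{"x": 0,"y": 0,"z": 0,"wx": 0,"wy": 0,"wz": 0,"gripper": 7},{"x": 0,"y": 0,"z": -2,"wx": 0,"wy": 0,"wz": 0,"gripper": 7},{"x": 0,"y": 0,"z": -4,"wx": 0,"wy": 0,"wz": 0,"gripper": 7},{"x": 0,"y": 0,"z": -4,"wx": 0,"wy": 0,"wz": 0,"gripper": 7},{"x": 0,"y": 0,"z": -4,"wx": 0,"wy": 0,"wz": 0,"gripper": 7},{"x": 0,"y": 0,"z": 0,"wx": 0,"wy": 0,"wz": 0,"gripper": 7}]}}

```text
time_s: 11.9
position: [0.596, -0.2904, 0.3476]
tool_rot: [[-0.076, 0.997, 0.009], [0.997, 0.076, -0.007], [-0.007, 0.009, -1.0]]
ft_force: [0.8, 0.0, 0.6]
grip_width: 0.0703
```

Run:
```python
from m import *
go(fx(115,50),.15,4.38)
d=cam('top');e=cam('side')
for n,q in(("top",d),("side",e)):
    for a,c,r in blobs(q["color"],"yel",2): 
        w=ray(q,c,.009); f=RF.T@(w[:2]-TF)*1000
        if -100<f[0]<100 and -120<f[1]<200: print(n,a,c.round(1),f.round(1))
a=cv2.resize(d['color'][130:260,270:400],None,fx=3,fy=3);b=cv2.resize(e['color'][170:300,250:380],None,fx=3,fy=3)
c=cv2.resize(e['color'][260:390,270:400],None,fx=3,fy=3)
cv2.imwrite('pics/g4.png',cv2.resize(np.hstack([a,b,c]),(800,267)))
```

```text
t 11.9 pos [ 0.596  -0.2904  0.3476] yaw 94.37 tilt [ 0.009  -0.0066 -0.9999] F [0.8 0.  0.6] grip 0.0703
wz 1.571 then x,y,z cm [  4.64 -37.2    4.26]
top 45 [303.7 198.2] [ 24.  108.9]
top 78 [309.6 212.1] [-11.4  97.6]
top 13 [310.2 223.9] [-40.2  98.8]
side 9 [283.9 206.8] [-39.7 108.5]
```

View pics/g4.png

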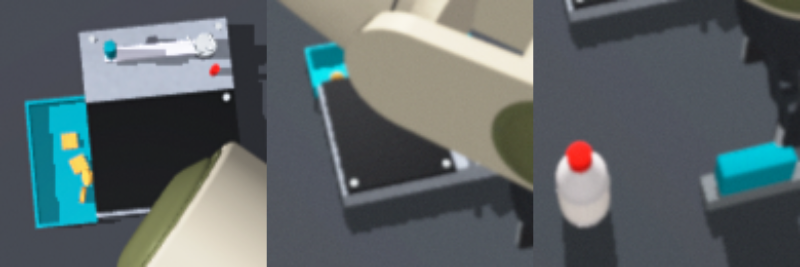

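{"fn": "step_arm", "kwargs": {"increments": [{"x": 0,"y": 0,"z": 0,"wx": 0,"wy": 0,"wz": 0.143,"gripper": 7},{"x": 0,"y": 0,"z": 0,"wx": 0,"wy": 0,"wz": 0.143,"gripper": 7},{"x": 0,"y": 0,"z": 0,"wx": 0,"wy": 0,"wz": 0.143,"gripper": 7},{"x": 0,"y": 0,"z": 0,"wx": 0,"wy": 0,"wz": 0.143,"gripper": 7},{"x": 0,"y": 0,"z": 0,"wx": 0,"wy": 0,"wz": 0.143,"gripper": 7},{"x": 0,"y": 0,"z": 0,"wx": 0,"wy": 0,"wz": 0.143,"gripper": 7},{"x": 0,"y": 0,"z": 0,"wx": 0,"wy": 0,"wz": 0.143,"gripper": 7},{"x": 0,"y": 0,"z": 0,"wx": 0,"wy": 0,"wz": 0.143,"gripper": 7},{"x": 0,"y": 0,"z": 0,"wx": 0,"wy": 0,"wz": 0.143,"gripper": 7},{"x": 0,"y": 0,"z": 0,"wx": 0,"wy": 0,"wz": 0.143,"gripper": 7},{"x": 0,"y": 0,"z": 0,"wx": 0,"wy": 0,"wz": 0.141,"gripper": 7},{"x": 0.5,"y": -4.1,"z": 0,"wx": 0,"wy": 0,"wz": 0,"gripper": 7},{"x": 0.5,"y": -4.1,"z": 0,"wx": 0,"wy": 0,"wz": 0,"gripper": 7},{"x": 0.5,"y": -4.1,"z": 0,"wx": 0,"wy": 0,"wz": 0,"gripper": 7},{"x": 0.5,"y": -4.1,"z": 0,"wx": 0,"wy": 0,"wz": 0,"gripper": 7},{"x": 0.5,"y": -4.1,"z": 0,"wx": 0,"wy": 0,"wz": 0,"gripper": 7},{"x": 0.5,"y": -4.1,"z": 0,"wx": 0,"wy": 0,"wz": 0,"gripper": 7},{"x": 0.5,"y": -4.1,"z": 0,"wx": 0,"wy": 0,"wz": 0,"gripper": 7},{"x": 0.5,"y": -4.1,"z": 0,"wx": 0,"wy": 0,"wz": 0,"gripper": 7},{"x": 0.5,"y": -4.1,"z": 0,"wx": 0,"wy": 0,"wz": 0,"gripper": 7}]}}

```text
time_s: 14.0
position: [0.6124, 0.0826, 0.3394]
tool_rot: [[0.997, 0.076, -0.003], [0.076, -0.997, 0.0], [-0.003, -0.0, -1.0]]
ft_force: [-1.2, -0.7, -0.0]
grip_width: 0.07
```

{"fn": "step_arm", "kwargs": {"increments": [{"x": 0,"y": 0,"z": 0,"wx": 0,"wy": 0,"wz": 0,"gripper": 7},{"x": 0,"y": 0,"z": 0,"wx": 0,"wy": 0,"wz": 0,"gripper": 7}]}}

```text
time_s: 14.2
position: [0.6126, 0.0817, 0.3396]
tool_rot: [[0.997, 0.078, -0.003], [0.078, -0.997, -0.0], [-0.003, -0.0, -1.0]]
ft_force: [1.2, -0.6, 0.3]
grip_width: 0.0699
```

Run:
```python
from h import *
go(fx(115,50),.081,4.38)
```

```text
t 14.2 pos [0.6126 0.0817 0.3396] yaw 4.45 tilt [-2.8e-03 -1.0e-04 -1.0e+00] F [ 1.2 -0.6  0.3] grip 0.0699
wz 0.001 then x,y,z cm [ 0.15 -0.23 10.36]
```

{"fn": "step_arm", "kwargs": {"increments": [{"x": 0.15,"y": -0.25,"z": 0,"wx": 0,"wy": 0,"wz": 0,"gripper": 7},{"x": 0,"y": 0,"z": 3,"wx": 0,"wy": 0,"wz": 0,"gripper": 7},{"x": 0,"y": 0,"z": 3,"wx": 0,"wy": 0,"wz": 0,"gripper": 7},{"x": 0,"y": 0,"z": 2.5,"wx": 0,"wy": 0,"wz": 0,"gripper": 7},{"x": 0,"y": 0,"z": 1.8,"wx": 0,"wy": 0,"wz": 0,"gripper": 7},{"x": 0,"y": 0,"z": 0,"wx": 0,"wy": 0,"wz": 0,"gripper": 7},{"x": 0,"y": 0,"z": 0,"wx": 0,"wy": 0,"wz": 0,"gripper": 7}]}}

```text
time_s: 14.9
position: [0.6143, 0.0827, 0.2385]
tool_rot: [[0.997, 0.075, -0.0], [0.075, -0.997, -0.0], [-0.0, 0.0, -1.0]]
ft_force: [0.3, 0.2, 0.2]
grip_width: 0.0702
```

Run:
```python
from m import *
go(fx(115,50),.081,4.38)
d=cam('top');e=cam('side')
for n,q in(("top",d),("side",e)):
    for a,c,r in blobs(q["color"],"teal",4): print(n,a,c.round(1))
a=cv2.resize(d['color'][130:260,260:390],None,fx=3,fy=3);b=cv2.resize(e['color'][150:280,250:380],None,fx=3,fy=3)
cv2.imwrite('pics/g5.png',np.hstack([a,b]))
```

```text
t 14.9 pos [0.6143 0.0827 0.2385] yaw 4.28 tilt [-1.e-04 -0.e+00 -1.e+00] F [0.3 0.2 0.2] grip 0.0702
wz -0.002 then x,y,z cm [-0.03 -0.14  0.25]
top 533 [482.  160.5]
side 11 [355.7  12.5]
side 963 [295.9 196.4]
side 79 [346.4 192.5]
side 796 [377.7 340.8]
```

View pics/g5.png

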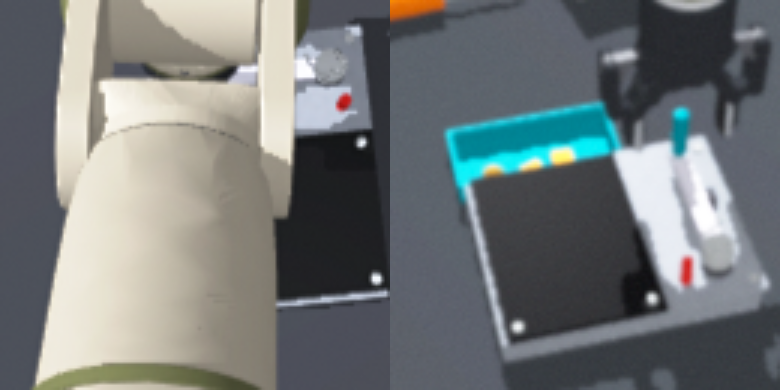

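{"fn": "step_arm", "kwargs": {"increments": [{"x": 0,"y": -0.15,"z": 0.2,"wx": 0,"wy": 0,"wz": 0,"gripper": 7},{"x": 0,"y": 0,"z": 0,"wx": 0,"wy": 0,"wz": 0,"gripper": 1},{"x": 0,"y": 0,"z": 0,"wx": 0,"wy": 0,"wz": 0,"gripper": 1},{"x": 0,"y": 0,"z": 0,"wx": 0,"wy": 0,"wz": 0,"gripper": 1},{"x": 0,"y": 0,"z": 0,"wx": 0,"wy": 0,"wz": 0,"gripper": 1},{"x": 0,"y": 0,"z": 0,"wx": 0,"wy": 0,"wz": 0,"gripper": 1},{"x": 0,"y": 0,"z": 0,"wx": 0,"wy": 0,"wz": 0,"gripper": 1},{"x": 0,"y": 0,"z": 0,"wx": 0,"wy": 0,"wz": 0,"gripper": 1},{"x": 0,"y": 0,"z": 0,"wx": 0,"wy": 0,"wz": 0,"gripper": 1}], "newtons": 50}}

```text
time_s: 15.9
position: [0.614, 0.0851, 0.2365]
tool_rot: [[0.997, 0.076, 0.001], [0.076, -0.997, 0.0], [0.001, -0.0, -1.0]]
ft_force: [2.2, 1.0, 2.0]
grip_width: 0.0128
```

Run:
```python
from h import *
go(fx(115,50),.081,4.38)
p=np.array(env.observe()["position"][:2]); print("fixture mm",(RF.T@(p-TF)*1000).round(1))
```

```text
t 15.9 pos [0.614  0.0851 0.2365] yaw 4.36 tilt [ 9.e-04  1.e-04 -1.e+00] F [2.2 1.  2. ] grip 0.0128
wz -0.0 then x,y,z cm [-0.02  0.1   0.05]
fixture mm [115.2  51. ]
```

{"fn": "step_arm", "kwargs": {"increments": [{"x": -0.767,"y": 0.027,"z": 0,"wx": 0,"wy": 0,"wz": -0.0698,"gripper": 1},{"x": -0.767,"y": 0.027,"z": 0,"wx": 0,"wy": 0,"wz": -0.0698,"gripper": 1},{"x": -0.767,"y": 0.027,"z": 0,"wx": 0,"wy": 0,"wz": -0.0698,"gripper": 1},{"x": -0.767,"y": 0.027,"z": 0,"wx": 0,"wy": 0,"wz": -0.0698,"gripper": 1},{"x": -0.767,"y": 0.027,"z": 0,"wx": 0,"wy": 0,"wz": -0.0698,"gripper": 1},{"x": -0.767,"y": 0.027,"z": 0,"wx": 0,"wy": 0,"wz": -0.0698,"gripper": 1},{"x": -0.767,"y": 0.027,"z": 0,"wx": 0,"wy": 0,"wz": -0.0698,"gripper": 1},{"x": -0.767,"y": 0.027,"z": 0,"wx": 0,"wy": 0,"wz": -0.0698,"gripper": 1},{"x": -0.767,"y": 0.027,"z": 0,"wx": 0,"wy": 0,"wz": -0.0698,"gripper": 1}]}}

```text
time_s: 16.8
position: [0.5514, 0.0587, 0.2365]
tool_rot: [[0.76, 0.649, 0.003], [0.649, -0.76, -0.001], [0.001, 0.002, -1.0]]
ft_force: [6.6, -1.8, -0.8]
grip_width: 0.0127
```

```bash
cat > a.py <<'E'
from h import *
for th in (36,72,80.2):
    a=np.radians(th); t=fx(115-110*np.sin(a),-60+110*np.cos(a)); print(th,end=" "); go(t,.081,4.38+th)
p=np.array(env.observe()["position"][:2]); f=(RF.T@(p-TF)*1000); v=f-[115,-60]; print("fixture mm",f.round(1),"r",np.hypot(*v),"ang",np.degrees(np.arctan2(-v[0],v[1])))
E
python3 a.py
```

```text
36 t 16.8 pos [0.5514 0.0587 0.2365] yaw 40.5 tilt [ 2.5e-03 -8.0e-04 -1.0e+00] F [ 6.6 -1.8 -0.8] grip 0.0127
wz 0.002 then x,y,z cm [-0.05  0.01  0.05]
72 t 16.8 pos [0.5514 0.0587 0.2365] yaw 40.5 tilt [ 2.5e-03 -8.0e-04 -1.0e+00] F [ 6.6 -1.8 -0.8] grip 0.0127
wz -0.626 then x,y,z cm [-6.52 -2.12  0.05]
80.2 t 16.8 pos [0.5514 0.0587 0.2365] yaw 40.5 tilt [ 2.5e-03 -8.0e-04 -1.0e+00] F [ 6.6 -1.8 -0.8] grip 0.0127
wz -0.769 then x,y,z cm [-7.72 -3.14  0.05]
fixture mm [50.7 29.4] r 110.14449130554635 ang 35.726227938287096
```

Tracking the arc well; continue 10 more rows, then approach the stop gently.

{"fn": "step_arm", "kwargs": {"increments": [{"x": -0.767,"y": 0.027,"z": 0,"wx": 0,"wy": 0,"wz": -0.0698,"gripper": 1},{"x": -0.767,"y": 0.027,"z": 0,"wx": 0,"wy": 0,"wz": -0.0698,"gripper": 1},{"x": -0.767,"y": 0.027,"z": 0,"wx": 0,"wy": 0,"wz": -0.0698,"gripper": 1},{"x": -0.767,"y": 0.027,"z": 0,"wx": 0,"wy": 0,"wz": -0.0698,"gripper": 1},{"x": -0.767,"y": 0.027,"z": 0,"wx": 0,"wy": 0,"wz": -0.0698,"gripper": 1},{"x": -0.767,"y": 0.027,"z": 0,"wx": 0,"wy": 0,"wz": -0.0698,"gripper": 1},{"x": -0.767,"y": 0.027,"z": 0,"wx": 0,"wy": 0,"wz": -0.0698,"gripper": 1},{"x": -0.767,"y": 0.027,"z": 0,"wx": 0,"wy": 0,"wz": -0.0698,"gripper": 1},{"x": -0.767,"y": 0.027,"z": 0,"wx": 0,"wy": 0,"wz": -0.0698,"gripper": 1},{"x": -0.767,"y": 0.027,"z": 0,"wx": 0,"wy": 0,"wz": -0.0698,"gripper": 1},{"x": 0,"y": 0,"z": 0,"wx": 0,"wy": 0,"wz": 0,"gripper": 1},{"x": 0,"y": 0,"z": 0,"wx": 0,"wy": 0,"wz": 0,"gripper": 1}]}}

```text
time_s: 18.0
position: [0.5148, -0.0064, 0.2365]
tool_rot: [[0.169, 0.986, 0.004], [0.986, -0.169, 0.0], [0.001, 0.004, -1.0]]
ft_force: [9.1, 3.2, -2.0]
grip_width: 0.0129
```

```bash
python3 a.py|tail -3
```

```text
80.2 t 18.0 pos [ 0.5148 -0.0064  0.2365] yaw 80.28 tilt [ 3.9e-03  2.0e-04 -1.0e+00] F [ 9.1  3.2 -2. ] grip 0.0129
wz -0.075 then x,y,z cm [-0.9  -0.11  0.05]
fixture mm [  9.2 -32.6] r 109.26687880371715 ang 75.49191029536732
```

{"fn": "step_arm", "kwargs": {"increments": [{"x": -0.38,"y": 0.05,"z": 0,"wx": 0,"wy": 0,"wz": -0.035,"gripper": 1},{"x": -0.38,"y": 0.05,"z": 0,"wx": 0,"wy": 0,"wz": -0.035,"gripper": 1},{"x": 0,"y": 0,"z": 0,"wx": 0,"wy": 0,"wz": 0,"gripper": 1},{"x": 0,"y": 0,"z": 0,"wx": 0,"wy": 0,"wz": 0,"gripper": 1}]}}

```text
time_s: 18.4
position: [0.5141, -0.0137, 0.2364]
tool_rot: [[0.1, 0.995, 0.002], [0.995, -0.1, 0.0], [0.001, 0.002, -1.0]]
ft_force: [6.1, 3.7, 1.0]
grip_width: 0.0126
```

```bash
python3 a.py|tail -3
```

```text
80.2 t 18.4 pos [ 0.5141 -0.0137  0.2364] yaw 84.27 tilt [ 1.9e-03  5.0e-04 -1.0e+00] F [6.1 3.7 1. ] grip 0.0126
wz -0.005 then x,y,z cm [-0.16 -0.11  0.04]
fixture mm [  8.  -39.9] r 108.87262735218418 ang 79.3514817029371
```

Now 1 mm steps until the force rises at the stop.

{"fn": "step_arm", "kwargs": {"increments": [{"x": -0.15,"y": 0.02,"z": 0,"wx": 0,"wy": 0,"wz": -0.01,"gripper": 1},{"x": -0.1,"y": 0,"z": 0,"wx": 0,"wy": 0,"wz": 0,"gripper": 1},{"x": 0,"y": 0,"z": 0,"wx": 0,"wy": 0,"wz": 0,"gripper": 1},{"x": 0,"y": 0,"z": 0,"wx": 0,"wy": 0,"wz": 0,"gripper": 1}]}}

```text
time_s: 18.8
position: [0.514, -0.0155, 0.2364]
tool_rot: [[0.09, 0.996, 0.002], [0.996, -0.09, 0.002], [0.002, 0.002, -1.0]]
ft_force: [5.8, 9.5, 1.4]
grip_width: 0.0126
```

{"fn": "step_arm", "kwargs": {"increments": [{"x": -0.1,"y": 0,"z": 0,"wx": 0,"wy": 0,"wz": 0,"gripper": 1},{"x": 0,"y": 0,"z": 0,"wx": 0,"wy": 0,"wz": 0,"gripper": 1},{"x": 0,"y": 0,"z": 0,"wx": 0,"wy": 0,"wz": 0,"gripper": 1}]}}

```text
time_s: 19.1
position: [0.5139, -0.016, 0.2364]
tool_rot: [[0.09, 0.996, 0.002], [0.996, -0.09, 0.003], [0.003, 0.002, -1.0]]
ft_force: [6.1, 13.0, 1.6]
grip_width: 0.0128
```

```bash
python3 a.py|tail -3
```

```text
80.2 t 19.1 pos [ 0.5139 -0.016   0.2364] yaw 84.86 tilt [ 0.002   0.0031 -1.    ] F [ 6.1 13.   1.6] grip 0.0128
wz 0.005 then x,y,z cm [ 0.07 -0.11  0.04]
fixture mm [  7.6 -42.2] r 108.85526053115724 ang 80.56964851426906
```

{"fn": "step_arm", "kwargs": {"increments": [{"x": -0.1,"y": 0,"z": 0,"wx": 0,"wy": 0,"wz": 0,"gripper": 1},{"x": 0,"y": 0,"z": 0,"wx": 0,"wy": 0,"wz": 0,"gripper": 1},{"x": 0,"y": 0,"z": 0,"wx": 0,"wy": 0,"wz": 0,"gripper": 1},{"x": 0,"y": 0,"z": 0,"wx": 0,"wy": 0,"wz": 0,"gripper": 1}]}}

```text
time_s: 19.5
position: [0.5138, -0.0165, 0.2364]
tool_rot: [[0.09, 0.996, 0.002], [0.996, -0.09, 0.004], [0.004, 0.002, -1.0]]
ft_force: [6.9, 17.5, 2.5]
grip_width: 0.0127
```

```bash
python3 a.py|tail -3;python3 - <<'E'
from m import *
d=cam('top');e=cam('side')
a=cv2.resize(d['color'][130:260,260:390],None,fx=3,fy=3);b=cv2.resize(e['color'][170:300,250:380],None,fx=3,fy=3)
cv2.imwrite('pics/g6.png',np.hstack([a,b]))
E
```

```text
80.2 t 19.5 pos [ 0.5138 -0.0165  0.2364] yaw 84.86 tilt [ 0.0022  0.0042 -1.    ] F [ 6.9 17.5  2.5] grip 0.0127
wz 0.005 then x,y,z cm [ 0.12 -0.11  0.04]
fixture mm [  7.5 -42.7] r 108.87343945878429 ang 80.83886651535293
```

View pics/g6.png

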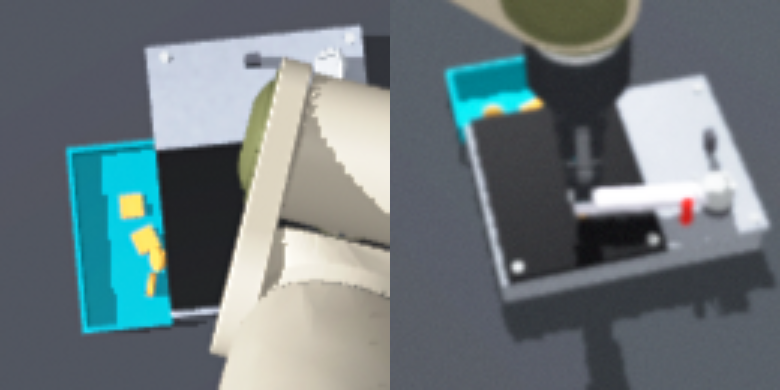

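Run:
```python
from m import *
d=cam('top');e=cam('side')
a=cv2.resize(d['color'][180:245,278:328],None,fx=8,fy=8,interpolation=cv2.INTER_CUBIC);b=cv2.resize(e['color'][220:260,430-10-0-0-0-0-0-0-0-0-0-0-0-0-0-0-0-0-0-0-0-0-120:349],None,fx=8,fy=8,interpolation=cv2.INTER_CUBIC)
o=np.zeros((520,800,3),np.uint8);o[:,:400]=a;o[:b.shape[0],405:405+b.shape[1]]=b[:, :395];cv2.imwrite('pics/g7.png',o)
```

```text
(no output)
```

View pics/g7.png

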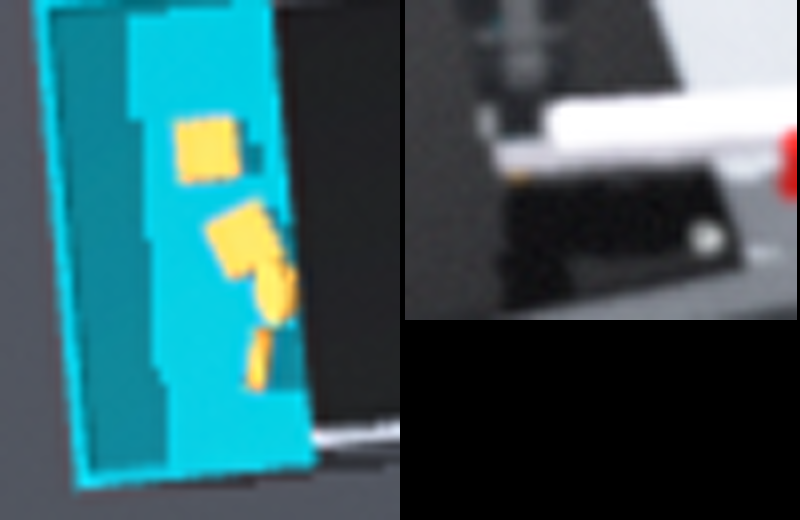

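```bash
python3 -c "
from rig import env
s=env.observe();print(s['time_s'],s['ft_force'],s['grip_width']);print(env.close_job())"
```

```text
19.7 [ 8.04318187 17.61038641  0.90816182] 0.012681106940182372
the job is handed in; nothing more can be done
None
```

The job is done and handed in at 19.7 s, with the gripper still holding the probe arm against its stop.

- **Chips:** I wiped the plate in one stroke with the scraper's underside about 1 mm above it. The last pictures show the plate clear, apart from the part hidden under the arm, and all four brass chips in the tray. One stands on edge and one leans on another. The gripper stayed above the chips throughout.
- **Scraper:** It stands upright on the bench at about (0.596, -0.290) m, where I found it, well clear of the fixture. It is turned about 14° from how it stood before.
- **Probe arm:** I measure 80.8°, against a stop at 80.2°. The push on the tool is about 17.5 N where the spring alone should give about 6 N. The last pushes raised the force with almost no movement. The side view shows the arm against the red pin. The grip is 50 N on the handle.
- **Checks that disagreed slightly:** The measured swing radius was 108.9 mm instead of 110 mm. There is also a steady side force of 6–8 N along the arm. I put both down to about 1 mm of fixture calibration error.
- **Not explained for certain:** A small yellow spot under the arm's tip in the side view I took to be the probe's own tip, since all four chips are accounted for in the tray.
- **Bystanders:** I planned every move clear of the bottle, enclosure and screwdriver and felt no unexpected contact. I did not re-measure their positions at the end.

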